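Swing a printing screen square on its register pin

ROBOT

A 6-joint arm with a two-finger parallel gripper is mounted at the origin on the work surface. World frame = base frame: x ahead of the robot, y to its left, z up, the work surface at z = 0. Lengths are in mm, angles in rad, forces in N, time in s.
With the tool pointing down it reaches from about 350 to 775 mm from the base axis. Payload 7.3 kg.
Tool frame: the origin (TCP) lies between the finger pads; the fingertips stand 25 mm ahead of it and the grasp point (between the pads) lies 6 mm ahead of it; z points along the fingers, y is the line along which they close (so a half turn about z gives the same grasp; the last joint's range is limited). The gripper opens to 92 mm and grips with 3 to 60 N. Pads are 19 mm wide; open, the fingers measure 130 mm over their backs; the gripper's body (75 mm by 190 mm) begins 47 mm behind the grasp point.
Start: joints at [-1.312, 0.342, 1.524, -0, 1.275, -0.146], TCP at [206.787, -482.58, 230.941] pointing down, gripper open.
Joint ranges: [-2.53, 2.53], [-0.77, 2.02], [0.04, 2.7], [-1, 4.14], [0.28, 2.66], [-3.11, 3.11]. Speed limits (rad/s): [2.57, 2.57, 3.14, 3.14, 3.14, 3.14].

INTERFACE

Orientations are given as [roll, pitch, yaw] about the fixed x, y, z axes, in that order (R = Rz(yaw) Ry(pitch) Rx(roll)).
In Python, from plant import bot gives the robot as it stands.
- The arm moves only by the tool play_rows, never from a script. Its argument "commands" is a list of rows, each an object of numbers: "x", "y", "z": the shift along the tool's x, y, z in m; "twist": the turn about the tool's z in degrees. In form: [{"x": .., "y": .., "z": .., "twist": ..}, ...]. A call has exactly 8 rows; each row is the pose to reach, as a shift and turn from the pose commanded when the call began, along the tool's axes at that moment; what a row does not reach only later rows make up. A row lasts 1/10 s, in which the tool goes at most 50 mm and 8.59 degrees, less where a joint would pass 70% of its speed; a pose out of reach is approached as far as the arm can. A call with a gripper value outside its range is refused whole. "jaw" is the closure, from 0 (fully open) to 1 (shut), set as the call begins (left out, the last holds). The fingers move at their own pace and stop on an object; the grip force is fixed at half the most. Time passes only in rows, so rows that repeat a pose let the fingers close, or fill a call up. It gives the time, the measured TCP pose, the force, the opening and the grip force at its end, in the units of the state.
- bot.get_obs(): the state, without advancing time (a new reading comes with each control period).
- bot.capture(name): name is "side" or "top"; returns a dict with "pixels" (400x640x3 uint8, red, green, blue), "fx", "fy", "cx", "cy" (pixels), "eye" and "rotation" of the camera in the world. Camera axes: x right, y down, z forward; pixel columns grow to the right and rows downward; lengths in mm; the calibration is good to about 2 mm. A picture is of the moment at which its call begins. There is no depth.
- bot.close_job(): hands the job in; it is judged then, once.
The state is a dict: "time": time; "joint_positions": joint angles; "dq": joint speeds; "tau": joint torques, N m; "tool_pos": TCP position; "tcp_rot": TCP orientation; "contact_force": force on the tool from outside, world axes, zero at the start; "moment": the same for the moment, N m; "grip_width": finger opening in mm; "finger_force": force on a finger pad.
Only numpy, scipy, OpenCV 4.12 (cv2) and the standard library are available. Lean on these libraries where they do the work, as an engineer would, in place of code of your own. Each camera call takes 0.05 s, during which the arm holds its last target. There are 200 camera calls.

TASK

The small printing screen that is pinned by one corner to the plywood baseboard has been swung out. Push it near its free end so that it pivots about the pin until it lies squarely over the baseboard again, its sides parallel to the board's. Leave the loose spare screen where it lies.

Things in the scene. Friction and masses are not known exactly. Their poses are not given: they have to be found in the camera images.
- board: Fixed plywood baseboard, 270 x 180 x 12 mm, a sheet of paper on it. Origin: on the axis of its upright steel pin, at the table surface. x runs along the long sides, roughly away from the robot; y to the left; z up. The board spans x -40 to 230, y -30 to 150 mm from the pin. The pin's 24 mm washer and 14 mm head top out 52 mm above the table.
- screen (a joint): Turn of the pinned screen, rad: 0 = square over the board, positive = clockwise from above. No stop at 0; swings -0.7 to 1.6, stiffly (0.25 N m), and stays where left. Red-brown wooden frame 220 x 150 mm, bars 25 mm wide, from 12.5 to 37.5 mm above the table, pale mesh with leaf stencil. At 0 it spans x -15 to 205, y -15 to 135 mm from the pin in the board's axes.
- screen_corner (a point): Pinned screen's free corner, 25 mm above the table (half-way up): far end of the 220 mm side next to the pin, on that side's outer face; at x 205, y -15 mm from the pin in the screen's axes. The point's x runs along that side away from the pin, its y from the outer face into the frame. Pushing that face near here along +y swings the screen back.
- spare_center (a point): Centre of the loose spare screen, half-way up its thickness (11 mm): a similar wooden frame, 190 x 130 x 22 mm, lying flat on the table with no board and no pin; to be left alone.

How it is judged (in metres and radians):
At the end, for the whole second after the job is handed in: The pinned screen is at rest within 10 degrees of square over the baseboard, and the spare screen lies within 20 mm of where it was (value of joint screen between -0.175 and 0.175 rad and velocity of joint screen between -0.05 and 0.05 rad/s and distance of spare_center from where it was at the start of the episode below 0.02 m); the robot touches nothing.
It fails at once if the spare screen is shifted by 20 mm or more (distance of spare_center from where it was at the start of the episode above 0.02 m).
It also fails if it takes over 32 s, if anything falls off the work surface, if the arm or the gripper's body presses on something with over 40 N, if the wrist force passes 120 N, or if a joint passes its speed limit or range.

## Working session

There is one attempt and no reset: what is moved stays moved. The work goes in short steps, Python scripts to look and compute and a tool call to move; the robot and the scene stay as the last step left them, time stands still between calls to the robot, and variables do not carry over. Pictures are saved under pics/ and viewed, at most 10 in all, crops included, and the job is handed in when it is done.

Besides the shell and the picture viewer there is one more tool, called after "Call:" as name(argument=value, ...) on one line, values as JSON. play_rows: Moves the arm, as the interface text tells. Its arguments: {"type":"object","properties":{"commands":{"type":"array"},"jaw":{"type":"number"}},"required":["commands"]}

```bash
mkdir -p pics
python3 - <<'E'
from plant import bot
import cv2
o=bot.get_obs();print(o['time'],o['tool_pos'],o['tcp_rot'],o['grip_width'])
for n in('top','side'):
    c=bot.capture(n);cv2.imwrite(f'pics/{n}0.png',c['pixels'][:,:,::-1])
    print(n,[c[k] for k in('fx','fy','cx','cy')],c['eye'],c['rotation'])
E
```

```text
0.0 [ 206.68601439 -482.16137238  230.26488997] [-3.14008754e+00 -2.24024931e-04  4.04843364e-01] 91.74772881782002
top [386.820688374065, 386.820688374065, 323.0311614557624, 200.21367702481865] [478.06014825   2.66287766 746.9493809 ] [-3.06185254  0.01374694 -1.55526449]
side [510.17378692820796, 510.17378692820796, 318.86431614920497, 204.9075554851415] [ 41.00490565 486.36644535 807.33511025] [-2.38614184 -0.00351129 -2.3400857 ]
```

View pics/top0.png

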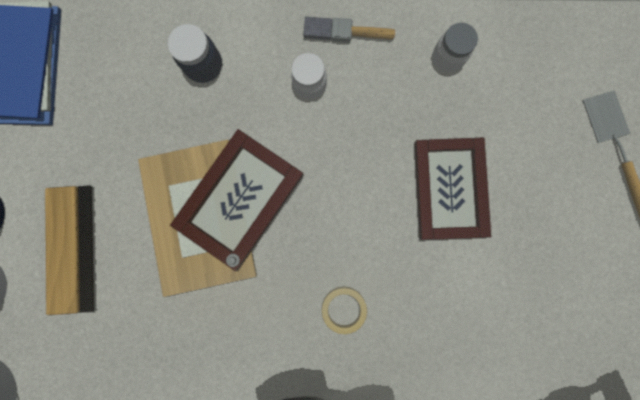

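View pics/side0.png

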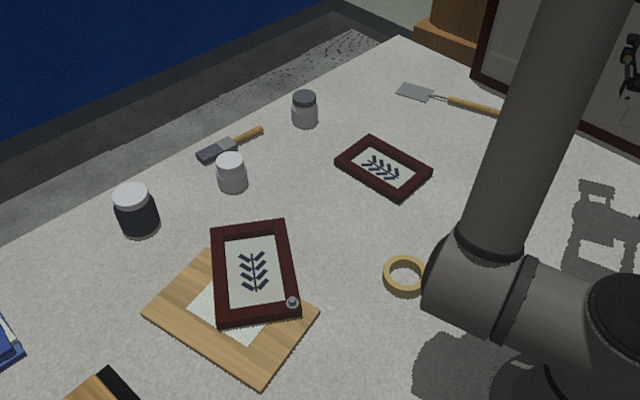

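The top view shows the pinned screen with its pin at about (233,260), far free corner at about (302,175), and the board's corners at (140,157), (165,295) and (255,277). The spare screen is at about (453,188), well to the right. The white jar at (309,75) and the tape ring at (344,310) are nearby.

```bash
cat > h.py <<'E'
import numpy as np,cv2
from scipy.spatial.transform import Rotation as R
from plant import bot
def ray(c,uv,z):
    uv=np.atleast_2d(uv).astype(float)
    d=np.c_[(uv[:,0]-c['cx'])/c['fx'],(uv[:,1]-c['cy'])/c['fy'],np.ones(len(uv))]
    d=d@R.from_euler('xyz',c['rotation']).as_matrix().T
    e=np.array(c['eye']);return e+d*((z-e[2])/d[:,2])[:,None]
def frames(c):
    p=c['pixels'].astype(int);hsv=cv2.cvtColor(c['pixels'],cv2.COLOR_RGB2HSV)
    m=((p[...,0]-p[...,1]>25)&(p[...,0]<135)&(p[...,1]<60)).astype(np.uint8)
    cs=cv2.findContours(m,cv2.RETR_EXTERNAL,cv2.CHAIN_APPROX_NONE)[0]
    return [cv2.boxPoints(cv2.minAreaRect(k)) for k in cs if cv2.contourArea(k)>2000]
def boardm(c):
    h=cv2.cvtColor(c['pixels'],cv2.COLOR_RGB2HSV)
    return cv2.inRange(h,(10,60,110),(25,200,255))
def line(a,b): return np.arctan2(b[1]-a[1],b[0]-a[0])
E
python3 - <<'E'
from h import *
c=bot.capture('top')
for f in frames(c): print(f.round(1).tolist(),ray(c,f,37.5)[:,:2].round(1).tolist())
m=boardm(c);cs=cv2.findContours(m,0,1)[0]
k=max(cs,key=lambda k:cv2.contourArea(k) if k[:,0,0].mean()>110 else 0)
hull=cv2.convexHull(k);a=cv2.approxPolyDP(hull,4,True)[:,0]
print('board',a.tolist(),ray(c,a,12)[:,:2].round(1).tolist())
r=cv2.boxPoints(cv2.minAreaRect(k));print(ray(c,r,12)[:,:2].round(1).tolist())
print('pin',ray(c,[233,260],52))
c=bot.capture('side')
for f in frames(c): print(f.round(1).tolist(),ray(c,f,37.5)[:,:2].round(1).tolist())
print('pin',ray(c,[292,301],52))
E
```

```text
board [[228, 140], [255, 275], [165, 296], [139, 159]] [[651.0, 199.6], [393.6, 139.5], [351.8, 307.9], [611.5, 371.1]]
[[612.3, 380.0], [652.5, 199.9], [389.7, 136.8], [350.9, 311.7]]
pin [[424.0081701  172.22112981  52.        ]]
pin [[418.62293135 181.61218641  52.        ]]
```

Run:
```python
import re
s=open('h.py').read()
s=re.sub(r"    m=\(\(p.*\n","    m=((p[...,0]-p[...,1]>18)&(p[...,0]<150)&(p[...,0]>1.6*p[...,1])).astype(np.uint8)\n",s)
open('h.py','w').write(s)
from h import *
c=bot.capture('top')
p=c['pixels'];print(p[152,270],p[200,421],p[230,450])
for f in frames(c):
    w=ray(c,f,37.5)[:,:2];print(f.round(1).tolist(),w.round(1).tolist(),[round(float(np.linalg.norm(w[i]-w[i-1])),1) for i in range(4)],[round(float(np.degrees(line(w[i-1],w[i]))),1) for i in range(4)])
```

```text
[75 51 47] [80 53 51] [76 53 50]
```

```bash
sed -i 's/>1.6\*/>1.3*/;s/<150/<115/' h.py
python3 - <<'E'
from h import *
c=bot.capture('top')
for f in frames(c):
    w=ray(c,f,37.5)[:,:2];print(f.round(1).tolist(),w.round(1).tolist(),[round(float(np.linalg.norm(w[i]-w[i-1])),1) for i in range(4)],[round(float(np.degrees(line(w[i-1],w[i]))),1) for i in range(4)])
print(bot.get_obs()['time'])
E
```

```text
[[416.6000061035156, 140.6999969482422], [484.6000061035156, 137.3000030517578], [489.6000061035156, 236.0], [421.6000061035156, 239.39999389648438]] [[647.9, -158.7], [655.9, -284.3], [473.9, -290.1], [465.7, -167.1]] [182.4, 125.9, 182.1, 123.3] [2.6, -86.3, -178.2, 93.8]
[[169.89999389648438, 224.89999389648438], [237.39999389648438, 128.10000610351562], [302.29998779296875, 173.39999389648438], [234.8000030517578, 270.20001220703125]] [[485.0, 294.4], [667.8, 175.8], [583.8, 52.4], [404.6, 171.8]] [146.7, 217.9, 149.3, 215.3] [56.8, -33.0, -124.2, 146.3]
0.3
```

The screen is turned about 47° clockwise from the board: its long side points at -33.5° and the board at 13.4°. The pin is at about (425,176). I'll close the jaw, travel high, and come down beside the outer face near the free corner.

Call:
play_rows(commands=[{"x":0.032,"y":-0.021,"z":0,"twist":0},{"x":0.064,"y":-0.042,"z":0,"twist":0},{"x":0.096,"y":-0.063,"z":0,"twist":0},{"x":0.128,"y":-0.084,"z":0,"twist":0},{"x":0.16,"y":-0.105,"z":0,"twist":0},{"x":0.192,"y":-0.126,"z":0,"twist":0},{"x":0.224,"y":-0.147,"z":0,"twist":0},{"x":0.256,"y":-0.167,"z":0,"twist":0}], jaw=1)

```text
time: 1.1
tool_pos: [376.9, -226.8, 231.0]
tcp_rot: [3.141, -0.0, 0.405]
contact_force: [0.8, -0.5, -0.5]
grip_width: 32.4
finger_force: 0.0
```

Call:
play_rows(commands=[{"x":0.032,"y":-0.021,"z":0,"twist":-5},{"x":0.064,"y":-0.042,"z":0,"twist":-10},{"x":0.096,"y":-0.063,"z":0,"twist":-15},{"x":0.128,"y":-0.084,"z":0,"twist":-20},{"x":0.16,"y":-0.105,"z":0,"twist":-25},{"x":0.192,"y":-0.126,"z":0,"twist":-30},{"x":0.224,"y":-0.147,"z":0,"twist":-33},{"x":0.257,"y":-0.167,"z":0,"twist":-33}])

```text
time: 1.9
tool_pos: [547.4, 28.0, 230.9]
tcp_rot: [3.142, 0.0, 0.983]
contact_force: [0.4, -0.8, -0.6]
grip_width: 0.2
finger_force: 0.0
```

Call:
play_rows(commands=[{"x":0,"y":0,"z":0.03,"twist":0},{"x":0,"y":0,"z":0.06,"twist":0},{"x":0,"y":0,"z":0.09,"twist":0},{"x":0,"y":0,"z":0.12,"twist":0},{"x":0,"y":0,"z":0.15,"twist":0},{"x":0,"y":0,"z":0.175,"twist":0},{"x":0,"y":0,"z":0.185,"twist":0},{"x":0,"y":0,"z":0.185,"twist":0}])

```text
time: 2.7
tool_pos: [546.0, 26.5, 44.8]
tcp_rot: [-3.139, 0.001, 0.981]
contact_force: [0.3, 0.8, -0.1]
grip_width: 0.2
finger_force: 0.0
```

Run:
```python
from h import *
c=bot.capture('side');cv2.imwrite('pics/s1.png',c['pixels'][:,:,::-1])
o=bot.get_obs();print(o['tool_pos'],o['tcp_rot'],o['contact_force'])
```

```text
[546.93864057  26.42550905  46.03837149] [-3.14137940e+00  2.16168677e-04  9.80749390e-01] [ 0.29967952 -0.2872839   0.52416602]
```

View pics/s1.png

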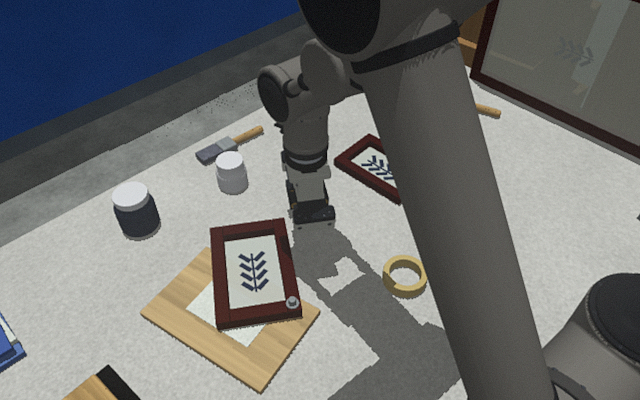

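The gripper stands beside the free corner, with its fingers at about (313,225), clear of the face. Next I compute the arc in tool axes.

```bash
cat >> h.py <<'E'
def arc(p0,yaw,phis,pin=(425,176),r=183,d=25):
    x=np.array([np.cos(yaw),np.sin(yaw)]);y=np.array([np.sin(yaw),-np.cos(yaw)])
    for ph in phis:
        a=np.radians(ph);P=np.array(pin)+r*np.array([np.cos(a),np.sin(a)])+d*np.array([np.sin(a),-np.cos(a)])
        s=P-np.array(p0)[:2];tw=-(ph+90-np.degrees(yaw))
        print(ph,P.round(0),round(s@x),round(s@y),round(tw,1))
E
python3 - <<'E'
from h import *
yaw=.9826;p0=[547.2,27]
arc(p0,yaw,[-33.5,-29,-24,-19,-14,-9])
a=np.radians(90-9)
print();arc(np.array([425,176])+183*np.array([np.cos(a-np.pi/2),np.sin(a-np.pi/2)])+25*np.array([np.sin(a-np.pi/2),-np.cos(a-np.pi/2)]),a,[-5,-1,3,6,9,11])
E
```

```text
-33.5 [564.  54.] 32 -1 -0.2
-29 [573.  65.] 46 0 -4.7
-24 [582.  79.] 62 0 -9.7
-19 [590.  93.] 78 -1 -14.7
-14 [597. 107.] 94 -4 -19.7
-9 [602. 123.] 110 -8 -24.7

-5 [605. 135.] 13 1 -4.0
-1 [608. 148.] 26 2 -8.0
3 [609. 161.] 39 1 -12.0
6 [610. 170.] 48 0 -15.0
9 [610. 180.] 58 -1 -18.0
11 [609. 186.] 64 -2 -20.0
```

Call:
play_rows(commands=[{"x":0.018,"y":0,"z":0,"twist":0},{"x":0.032,"y":0,"z":0,"twist":0},{"x":0.046,"y":0,"z":0,"twist":-4.7},{"x":0.062,"y":0,"z":0,"twist":-9.7},{"x":0.078,"y":-0.001,"z":0,"twist":-14.7},{"x":0.094,"y":-0.004,"z":0,"twist":-19.7},{"x":0.11,"y":-0.008,"z":0,"twist":-24.7},{"x":0.11,"y":-0.008,"z":0,"twist":-24.7}])

```text
time: 3.55
tool_pos: [602.6, 124.4, 47.1]
tcp_rot: [3.139, -0.001, 1.415]
contact_force: [-0.5, -0.8, 0.3]
grip_width: 0.4
finger_force: 0.0
```

Call:
play_rows(commands=[{"x":0.013,"y":0.001,"z":0,"twist":-4},{"x":0.026,"y":0.002,"z":0,"twist":-8},{"x":0.039,"y":0.001,"z":0,"twist":-12},{"x":0.048,"y":0,"z":0,"twist":-15},{"x":0.055,"y":-0.001,"z":0,"twist":-17},{"x":0.058,"y":-0.001,"z":0,"twist":-18},{"x":0.058,"y":-0.001,"z":0,"twist":-18},{"x":0.058,"y":-0.001,"z":0,"twist":-18}])

```text
time: 4.35
tool_pos: [609.6, 179.3, 46.0]
tcp_rot: [3.142, 0.0, 1.725]
contact_force: [-1.0, 0.0, 0.5]
grip_width: 0.2
finger_force: 0.0
```

Run:
```python
from h import *
for n in('top','side'):
    c=bot.capture(n);cv2.imwrite(f'pics/{n}2.png',c['pixels'][:,:,::-1])
    for f in frames(c):
        w=ray(c,f,37.5)[:,:2];print(n,w.round(1).tolist(),[round(float(np.degrees(line(w[i-1],w[i]))),1) for i in range(4)])
o=bot.get_obs();print(o['time'],o['tool_pos'],o['tcp_rot'],o['contact_force'])
```

```text
top [[647.8, -158.2], [656.1, -283.9], [473.8, -290.1], [465.4, -166.9]] [2.8, -86.2, -178.1, 93.9]
4.45 [609.59186894 179.18947555  45.96128197] [-3.14158466e+00  2.31145882e-04  1.72477401e+00] [ 0.74583645  0.40029798 -1.07619519]
```

View pics/side2.png

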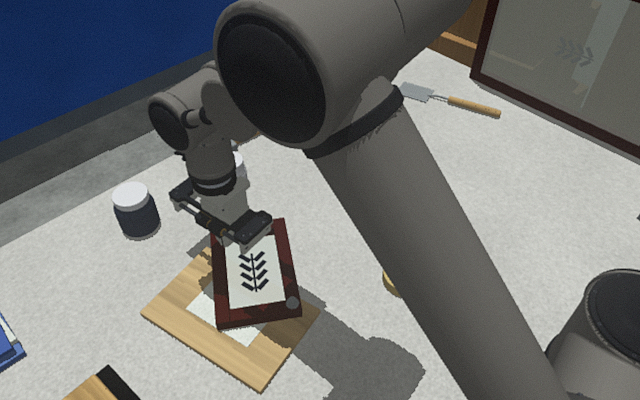

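The side view shows the screen hasn't moved: its corners are still at about (285,220) and (302,318), and the gripper is above it. I'll zoom in on the fingertips and compare them with where the kinematics puts them.

Run:
```python
from h import *
c=bot.capture('side');cv2.imwrite('pics/z2.png',cv2.resize(c['pixels'][130:350,130:330,::-1],None,fx=2.7,fy=2.7,interpolation=2))
def proj(c,P):
    q=R.from_euler('xyz',c['rotation']).as_matrix().T@(np.array(P)-c['eye']);return (c['cx']+c['fx']*q[0]/q[2],c['cy']+c['fy']*q[1]/q[2])
for z in(21,46,87):
    u=np.array(proj(c,[609.6,179.2,z]));print(z,u.round(),((u-130)*2.7).round())
```

```text
21 [228. 249.] [265. 321.]
46 [226. 241.] [260. 299.]
87 [224. 227.] [253. 261.]
```

View pics/z2.png

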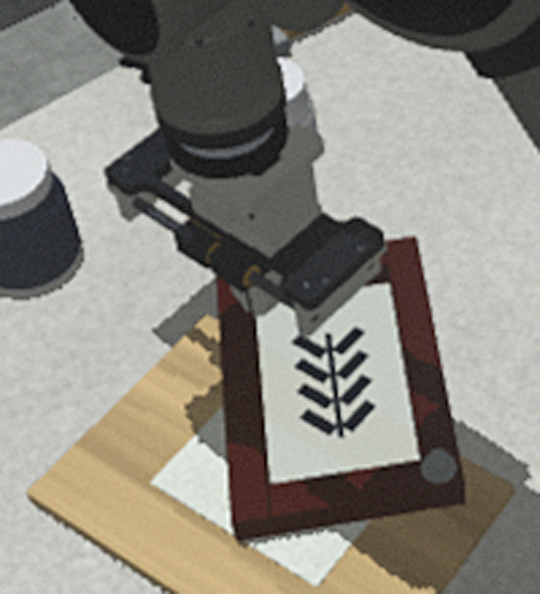

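The zoom shows the gripper over the mesh, with the screen still where it was, so the fingers passed over the bar. I'll check the finger height in the earlier picture.

```bash
cat >> h.py <<'E'
def proj(c,P):
    q=R.from_euler('xyz',c['rotation']).as_matrix().T@(np.array(P)-c['eye']);return np.array((c['cx']+c['fx']*q[0]/q[2],c['cy']+c['fy']*q[1]/q[2]))
E
python3 - <<'E'
from h import *
c=bot.capture('side')
def ann(im,P,yaw,x0,y0):
    a=cv2.resize(im[y0:y0+110,x0:x0+110],None,fx=5,fy=5,interpolation=2)
    y=np.array([np.sin(yaw),-np.cos(yaw),0])
    for z,col in((21,(0,255,0)),(46,(0,255,255)),(87,(255,0,255))):
        for s in(-19,0,19):
            u=(proj(c,np.array([P[0],P[1],z])+s*y)-[x0,y0])*5
            cv2.circle(a,tuple(int(v) for v in u),3,col,-1)
    return a
im1=cv2.imread('pics/s1.png');im2=cv2.imread('pics/side2.png')
a=ann(im1,[546.5,26.5],.981,260,150);b=ann(im2,[609.6,179.2],1.725,170,170)
cv2.imwrite('pics/ab.png',cv2.resize(np.hstack([a,b]),(800,400)))
t=cv2.imread('pics/top2.png');print(proj(bot.capture('top'),[609.6,179.2,21]))
E
```

```text
[236.66412675 160.39653199]
```

View pics/ab.png

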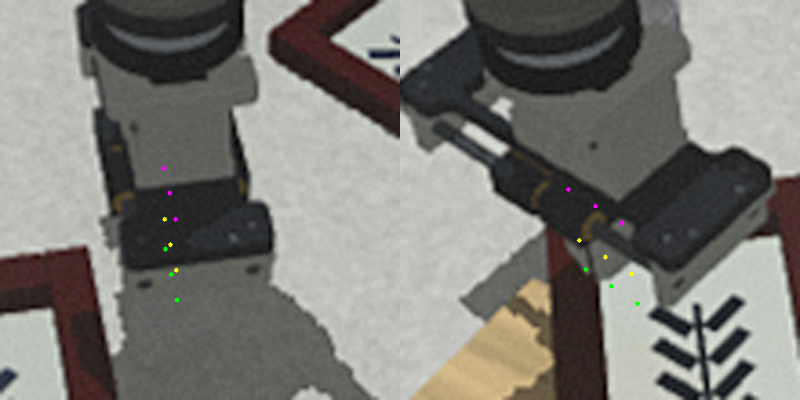

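Run:
```python
from h import *
c=bot.capture('side');x0,y0=205,215
ims=[]
for draw in(0,1):
    a=cv2.resize(c['pixels'][y0:y0+45,x0:x0+50,::-1],None,fx=8,fy=8,interpolation=1)
    a=cv2.convertScaleAbs(a,alpha=1.7)
    if draw:
        yaw=1.725;y=np.array([np.sin(yaw),-np.cos(yaw),0]);x=np.array([np.cos(yaw),np.sin(yaw),0])
        for z,col in((21,(0,255,0)),(38,(0,0,255)),(46,(0,255,255))):
            P=np.array([609.6,179.2,z])
            q=[(proj(c,P+s*y+t*x)-[x0,y0]+.5)*8 for s,t in((-19,-9.5),(19,-9.5),(19,9.5),(-19,9.5))]
            cv2.polylines(a,[np.int32(q)],True,col,1)
    ims.append(a)
cv2.imwrite('pics/f.png',np.hstack(ims))
```

```text
(no output)
```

View pics/f.png

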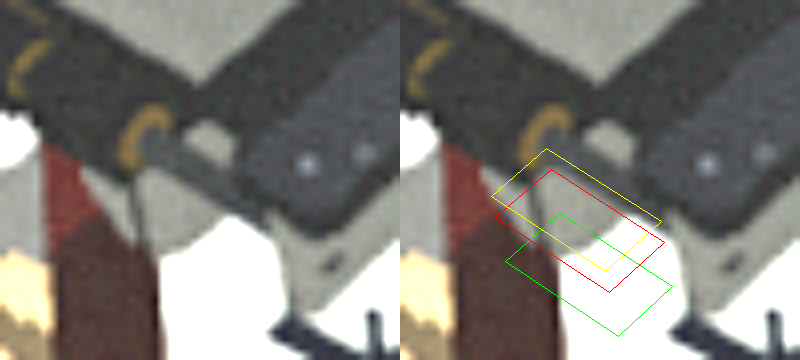

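The fingertip seam sits near the red (z 38) to yellow (z 46) outline, far above the green one (z 21). So the fingertips really reach only to z ≈ 40–45 here, and I need to go about 20 mm lower. Before that I'll check the height of the gripper body's underside.

Run:
```python
from h import *
c=bot.capture('side');P0=np.array([609.6,179.2]);yaw=1.725
x=np.array([np.cos(yaw),np.sin(yaw)]);y=np.array([np.sin(yaw),-np.cos(yaw)])
for name,uv in(('plate',[205+283/8,215+318/8]),('seam',[205+138/8,215+242/8]),('fing',[205+163/8,215+255/8])):
    for z in(20,30,40,50,60,80,100):
        w=ray(c,uv,z)[0][:2]-P0;print(name,z,round(w@x,1),round(w@y,1))
```

```text
plate 20 -4.2 -28.6
plate 30 0.9 -34.8
plate 40 5.9 -41.0
plate 50 10.9 -47.2
plate 60 15.9 -53.3
plate 80 25.9 -65.7
plate 100 36.0 -78.0
seam 20 0.2 16.0
seam 30 5.1 9.2
seam 40 10.1 2.5
seam 50 15.0 -4.2
seam 60 20.0 -11.0
seam 80 29.9 -24.5
seam 100 39.9 -37.9
fing 20 -0.6 8.2
fing 30 4.4 1.6
fing 40 9.3 -5.1
fing 50 14.3 -11.7
fing 60 19.3 -18.4
fing 80 29.2 -31.6
fing 100 39.2 -44.9
```

The gripper sits about 20 mm higher than it reports: the seam is at z ≈ 44 where I expected 21, and the body is shifted up by a similar amount. I'll lift, go back to the start of the arc, and descend 20 mm lower than before.

Call:
play_rows(commands=[{"x":0,"y":0,"z":-0.03,"twist":0},{"x":-0.02,"y":-0.012,"z":-0.03,"twist":6},{"x":-0.045,"y":-0.027,"z":-0.03,"twist":13},{"x":-0.07,"y":-0.042,"z":-0.03,"twist":20},{"x":-0.095,"y":-0.058,"z":-0.03,"twist":28},{"x":-0.12,"y":-0.073,"z":-0.03,"twist":36},{"x":-0.141,"y":-0.085,"z":-0.03,"twist":42.5},{"x":-0.141,"y":-0.085,"z":-0.03,"twist":42.5}])

```text
time: 5.5
tool_pos: [546.5, 24.9, 76.0]
tcp_rot: [-3.141, 0.001, 0.979]
contact_force: [0.4, 0.2, 0.8]
grip_width: 0.3
finger_force: 0.0
```

Call:
play_rows(commands=[{"x":0,"y":0,"z":0.01,"twist":0},{"x":0,"y":0,"z":0.02,"twist":0},{"x":0,"y":0,"z":0.03,"twist":0},{"x":0,"y":0,"z":0.037,"twist":0},{"x":0,"y":0,"z":0.043,"twist":0},{"x":0,"y":0,"z":0.048,"twist":0},{"x":0,"y":0,"z":0.051,"twist":0},{"x":0,"y":0,"z":0.051,"twist":0}])

```text
time: 6.3
tool_pos: [547.2, 27.3, 24.5]
tcp_rot: [-3.141, 0.0, 0.984]
contact_force: [-0.2, 0.4, -0.8]
grip_width: 0.3
finger_force: 0.0
```

With the reported tip at z ≈ 0 there is no contact force, which confirms the offset. Pushing the first part of the arc now.

Call:
play_rows(commands=[{"x":0.018,"y":0,"z":0,"twist":0},{"x":0.032,"y":0,"z":0,"twist":0},{"x":0.046,"y":0,"z":0,"twist":-4.7},{"x":0.062,"y":0,"z":0,"twist":-9.7},{"x":0.078,"y":-0.001,"z":0,"twist":-14.7},{"x":0.094,"y":-0.004,"z":0,"twist":-19.7},{"x":0.11,"y":-0.008,"z":0,"twist":-24.7},{"x":0.11,"y":-0.008,"z":0,"twist":-24.7}])

```text
time: 7.1
tool_pos: [602.3, 125.2, 25.2]
tcp_rot: [3.14, -0.001, 1.418]
contact_force: [-0.5, -1.2, -0.0]
grip_width: 0.7
finger_force: 0.0
```

Run:
```python
from h import *
c=bot.capture('side');cv2.imwrite('pics/s3.png',c['pixels'][:,:,::-1])
o=bot.get_obs();print(o['time'],o['tool_pos'],o['tcp_rot'],o['contact_force'])
```

```text
7.15 [601.75297443 124.19240676  24.99222048] [3.14107123e+00 1.40591564e-05 1.41535683e+00] [-0.42145412 -0.32370014 -0.06681965]
```

View pics/s3.png

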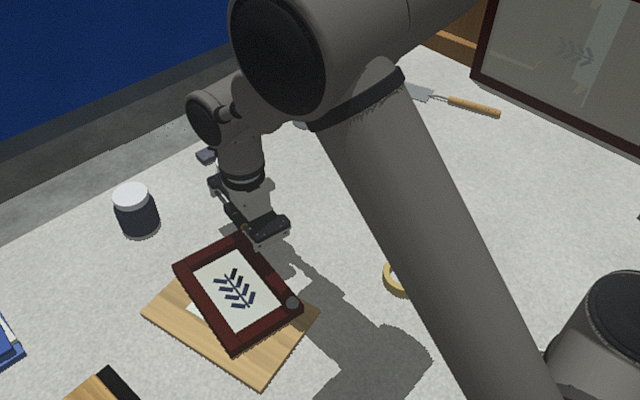

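The screen now swings with the finger: its left corner is at (174,265) and its front corner at (233,355), about halfway back. The second part of the arc follows, to 11°, then a retreat to look.

Call:
play_rows(commands=[{"x":0.013,"y":0.001,"z":0,"twist":-4},{"x":0.026,"y":0.002,"z":0,"twist":-8},{"x":0.039,"y":0.001,"z":0,"twist":-12},{"x":0.048,"y":0,"z":0,"twist":-15},{"x":0.055,"y":-0.001,"z":0,"twist":-17},{"x":0.061,"y":-0.001,"z":0,"twist":-19},{"x":0.064,"y":-0.002,"z":0,"twist":-20},{"x":0.064,"y":-0.002,"z":0,"twist":-20}])

```text
time: 7.95
tool_pos: [609.4, 187.1, 24.9]
tcp_rot: [3.142, -0.0, 1.764]
contact_force: [0.2, 0.6, -0.3]
grip_width: 0.8
finger_force: 0.0
```

Call:
play_rows(commands=[{"x":-0.02,"y":0,"z":0,"twist":0},{"x":-0.06,"y":0,"z":0,"twist":0},{"x":-0.1,"y":0,"z":-0.03,"twist":0},{"x":-0.14,"y":0,"z":-0.06,"twist":0},{"x":-0.18,"y":0,"z":-0.09,"twist":0},{"x":-0.22,"y":0,"z":-0.12,"twist":0},{"x":-0.26,"y":0,"z":-0.15,"twist":0},{"x":-0.3,"y":0,"z":-0.18,"twist":0}])

```text
time: 8.75
tool_pos: [667.0, -109.3, 206.4]
tcp_rot: [3.141, -0.0, 1.763]
contact_force: [2.0, -0.4, 0.4]
grip_width: 0.5
finger_force: 0.0
```

Run:
```python
from h import *
for n in('top','side'):
    c=bot.capture(n);cv2.imwrite(f'pics/{n}4.png',c['pixels'][:,:,::-1])
    for f in frames(c):
        w=ray(c,f,37.5)[:,:2];print(n,w.round(1).tolist(),[round(float(np.degrees(line(w[i-1],w[i]))),1) for i in range(4)])
o=bot.get_obs();print(o['time'],o['tool_pos'],o['contact_force'])
```

```text
top [[599.8, 348.3], [625.2, 199.4], [410.4, 158.5], [385.5, 303.8]] [11.8, -80.3, -169.2, 99.7]
side [[595.4, 349.6], [667.7, 194.3], [411.1, 162.8], [371.1, 305.7]] [11.1, -65.0, -173.0, 105.6]
8.85 [ 669.26514154 -113.78129751  209.92779912] [0.15576043 0.7881718  0.19756671]
```

View pics/top4.png

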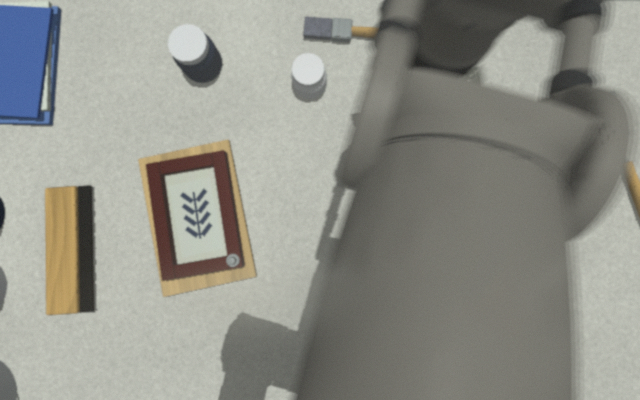

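The screen now lies at about 11.3°, against 13.4° for the board. That is about 2° off square, well inside the limit. The arm is high and clear of the spare screen, so I'm handing in.

```bash
python3 -c "
from plant import bot
print(bot.close_job())"
```

```text
the job is handed in; nothing more can be done
None
```

The pinned screen was pushed back to about 2° from square, measured from the top camera, and the job was handed in at about 9 s; the arm never came near the spare screen, though it hid it from the top camera in the last picture.

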